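# Empty the covered spice box into the serving tray

## Robot

A 6-joint arm with a two-finger parallel gripper is mounted at the origin on the work surface. World frame = base frame: x ahead of the robot, y to its left, z up, the work surface at z = 0. Lengths are in m, angles in rad, forces in N, time in s.
With the tool pointing down it reaches from about 0.375 to 0.925 m from the base axis. Payload 5.7 kg.
Tool frame: the origin (TCP) lies at the very end of the fingers, on their centre line; the grasp point (between the pads) lies 19 mm behind it; z points along the fingers, y is the line along which they close (so a half turn about z gives the same grasp; the last joint's range is limited). The gripper opens to 85 mm and grips with 20 to 120 N. Pads are 22 mm wide; open, the fingers measure 114 mm over their backs; the gripper's body (76 mm by 85 mm) begins 54 mm behind the grasp point. The pads swing forward as they close: fully open they stand 13 mm farther back than shut.
Start: joints at [-1.326, 0.359, 1.51, -0, 1.272, -0.115], TCP at [0.211, -0.562, 0.231] pointing down, gripper open.
Joint ranges: [-2.97, 2.97], [-1.01, 2.36], [0.21, 2.38], [-0.96, 4.11], [0.2, 2.71], [-2.98, 2.98]. Speed limits (rad/s): [2.39, 2.39, 3.14, 3.14, 3.14, 3.14].

## Interface

Orientations are given as a 3x3 rotation matrix whose columns are the frame's x, y, z axes.
In Python, from plant import ctrl, claw, kinematics, telemetry, eyes gives the robot as it stands. The module is installed in compiled form; this text tells all that it offers. Calls block until the motion is done:
- ctrl.move_ptp(position, orientation): joint-space move of the TCP to a pose.
- ctrl.move_l(position, rotation=None, velocity=0.15, threshold=None): straight line of the TCP; rotation=None keeps the orientation; velocity is the mean speed in m/s. With threshold (N) it stops when the force on the tool has changed by that much, and returns True; else False.
- ctrl.move_j(angles): joint-space move.
- claw.ungrasp() and claw.clamp(): open the fingers fully, or close them until they stop; the grip force is fixed at half the most.
- ctrl.hold(seconds).
- kinematics.solve_ik(position, orientation): joint angles nearest the present ones, or None.
- telemetry.observe(): the state.
- eyes.camera(name): name is "scene" or "top" or "wrist"; returns (picture, depth): 384x512x3 uint8, red, green, blue; 384x512 float32, m along the optical axis (not along the pixel's ray), 0 where there is no reading.
- eyes.get_calibration(name): a dict with "camera_matrix" (3x3 intrinsics, pixels), "R" (3x3) and "t" (3): a world point X has camera coordinates R X + t; the wrist camera has in their place "T_tool_cam" (4x4, takes a point from camera to tool coordinates, whose origin is the TCP and whose axes are the flange's). Camera axes: x right, y down, z forward; pixel columns grow to the right and rows downward; lengths in m; the calibration is good to about 2 mm. The wrist camera is an equidistant fisheye: a pixel r from the principal point sees the ray r / f radians off the axis. A picture is of the moment at which its call begins: read the wrist's pose just before it. get_calibration takes no time and is no camera call.
A pose or a line that the arm cannot do raises ctrl.IKError and nothing moves.
- ctrl.finish_job(): hands the job in; it is judged then, once.
Trained networks look in the newest picture that a camera, given by its name, has taken for a name from the list of things; names that differ only in an ending like _2 or _b are one class to them, and where a whole thing is asked for, a point or a joint stands for the part that bears it (a point fixed in the world has none). Each returns a list of dicts, best first, with "confidence" (0 to 1); they miss things now and then, are a little off and sometimes report something else, mostly with a low value. They report only what shows in the picture. A call takes as long as a camera call. They do not tell look-alikes from the thing itself.
- eyes.find_in(camera, query): "extent" ([left, top, width, height] in pixels, round what is visible of it).
- eyes.outline_of(camera, query): "mask" (384x512 bool, what is visible of it) and "extent" ([left, top, width, height] in pixels, round what is visible of it).
- eyes.tip_of(camera, query): "pixel" ([row, column] in pixels: a listed point, or the origin of a listed thing).
The state is a dict: "time_s": time; "qpos": joint angles; "qvel": joint speeds; "joint_efforts": joint torques, N m; "ee_pos": TCP position; "ee_rot": TCP orientation; "ft_force": force on the tool from outside, world axes, zero at the start; "torque": the same for the moment, N m; "width": finger opening in m; "finger_force": force on a finger pad.
Only numpy, scipy, OpenCV 4.12 (cv2) and the standard library are available. Lean on these libraries where they do the work, as an engineer would, in place of code of your own. Each camera call takes 0.05 s, during which the arm holds its last target. There are 200 camera calls.

## Task

First put the whetstone that was left across the spice box flat on the chopping board, wholly on it. Then empty all three bays of the box, sliding its clear covers along into the free space to get at them, and stand the tins upright in the white tray: the round tins in its wide bay, the square tins in its narrow bay. Finish by sliding both covers back home to the bays they covered at first, and leave the mug, pepper mill and soap bottle where they are.

Things in the scene. Friction and masses are not known exactly. Their poses are not given: they have to be found in the camera images.
- board_top (a point): middle of the top face of a fixed bamboo chopping board, 250 (its x) x 170 (its y) mm, 18 mm thick, lying flat on the counter to one side (left or right) of the spice box; z up
- whetstone: two-layered grey and buff sharpening stone, 200 (its x) x 50 (its y) x 25 mm, 0.45 kg; origin at the centre of its underside. It starts lying crosswise on the rims of the spice box, over the open bay 3, its length about along the box's x; the rims are 84 mm above the counter
- spice_box: fixed open-topped wooden box, 156 (its x) x 296 (its y) x 84 mm high; origin at the centre of its underside. Along y it has three bays, each 140 (x) x 90 (y) mm inside, 95 mm apart; partitions 5 mm thick and 72 mm high, floor 5 mm, outer walls 8 mm. Two clear covers slide along y between its front and back walls, so that one bay is open at a time
- bay1 (a point): middle of the inner floor of bay 1, at the box's -y end; it starts under cover_a. z up, x and y as the box's
- bay2 (a point): middle of the inner floor of bay 2, the middle one; it starts under cover_b
- bay3 (a point): middle of the inner floor of bay 3, at the box's +y end; it starts uncovered but for the whetstone above it
- cover_a_grip (a point): mid-height of the wooden grip bar of cover_a, a clear plate 138 x 93 x 5 mm whose top is 82 mm above the counter. The bar stands upright on the plate's middle: 60 mm long along the box's x, 14 mm thick along y, 22 mm high; this point is 11 mm above the plate. Axes as the box's
- cover_b_grip (a point): the same on cover_b, an equal cover
- cover_a (a joint): slide of cover_a along the box's +y, m: 0 = over bay 1, 0.095 = over bay 2 (end stops). About 1.2 N of friction; it stays where left and can not be lifted. The covers share one track and can not pass one another: cover_a has room only once cover_b has moved on; pushed against it, it pushes it along
- cover_b (a joint): slide of cover_b along the box's +y, m: 0 = over bay 2, 0.095 = over bay 3 (end stops); as cover_a
- tray: fixed low white tray, 240 (its x) x 190 (its y) mm, on the counter on the other side of the spice box from the board; walls 4 mm thick and 20 mm high, floor 5 mm; one wall along x divides it into a wide and a narrow bay. Origin at the centre of its underside
- wide_bay (a point): middle of the inner floor of the tray's wide bay, 232 (x) x 104 (y) mm inside; z up, x and y as the tray's
- narrow_bay (a point): middle of the inner floor of the tray's narrow bay, 232 (x) x 74 (y) mm inside
- round1: round spice tin of brushed aluminium, 60 mm in diameter, body 42 mm high, with a round wooden lid knob 16 mm in diameter and 24 mm high in the middle of its top (66 mm in all), 0.12 kg, the lid fixed; origin at the centre of its underside. Starts upright on the floor of bay 1; may be absent (None from the first reading)
- round2: round spice tin of brushed aluminium, 60 mm in diameter, body 42 mm high, with a round wooden lid knob 16 mm in diameter and 24 mm high in the middle of its top (66 mm in all), 0.12 kg, the lid fixed; origin at the centre of its underside. Starts upright on the floor of bay 2; may be absent (None from the first reading)
- round3: round spice tin of brushed aluminium, 60 mm in diameter, body 42 mm high, with a round wooden lid knob 16 mm in diameter and 24 mm high in the middle of its top (66 mm in all), 0.12 kg, the lid fixed; origin at the centre of its underside. Starts upright on the floor of bay 3; may be absent (None from the first reading)
- square1: square spice tin of brushed aluminium, 60 x 60 mm, body 42 mm high, with a round wooden lid knob 16 mm in diameter and 24 mm high in the middle of its top (66 mm in all), 0.12 kg, the lid fixed; origin at the centre of its underside. Starts upright on the floor of bay 1; may be absent (None from the first reading)
- square2: square spice tin of brushed aluminium, 60 x 60 mm, body 42 mm high, with a round wooden lid knob 16 mm in diameter and 24 mm high in the middle of its top (66 mm in all), 0.12 kg, the lid fixed; origin at the centre of its underside. Starts upright on the floor of bay 2; may be absent (None from the first reading)
- square3: square spice tin of brushed aluminium, 60 x 60 mm, body 42 mm high, with a round wooden lid knob 16 mm in diameter and 24 mm high in the middle of its top (66 mm in all), 0.12 kg, the lid fixed; origin at the centre of its underside. Starts upright on the floor of bay 3; may be absent (None from the first reading)
- mug: white mug, bystander, 80 mm wide, 90 mm high, beyond the box; origin at the centre of its underside
- mill: dark wooden pepper mill, bystander, 56 mm wide, 150 mm high, beyond the box; origin at the centre of its underside
- soap: clear soap bottle, bystander, 60 mm wide, 150 mm high, beyond the box; origin at the centre of its underside
Not all that is in view belongs to the job. What is meant by the whetstone is not red or turquoise, and is the larger of those in its own colour.

How it is judged:
By the outcome, as a careful person would: the job done as asked, in the order asked, and still so for the second after the job is handed in, with the robot touching nothing.
Of round1, square1 only 1 to 2 are there at a start; the rules pass over those that are not, and their reading is None.
Of round2, square2 only 1 to 2 are there at a start; the rules pass over those that are not, and their reading is None.
Of round3, square3 only 1 to 1 are there at a start; the rules pass over those that are not, and their reading is None.
At some moment in a run one of round1, round2, round3, square1, square2, square3 may be knocked a few centimetres aside while the robot is not near it.
It also fails if it takes over 210 s, if anything falls off the work surface, if the arm or the gripper's body presses on something with over 40 N, if the wrist force passes 120 N, or if a joint passes its speed limit or range.

## Working session

There is one attempt and no reset: what is moved stays moved. The work goes in short steps, each a Python script; the robot and the scene stay as the last script left them, time stands still between calls to the robot, and variables do not carry over. Pictures are saved under pics/ and viewed, at most 14 in all, crops included, and the job is handed in when it is done.

```bash
mkdir -p pics; ls; cat > h.py <<'E'
import numpy as np, cv2
from plant import ctrl, claw, kinematics, telemetry, eyes
def cam(n):
    p,d=eyes.camera(n); return p,d,eyes.get_calibration(n)
def world(c,d,r,col):
    K=np.array(c["camera_matrix"]);z=d[int(round(r)),int(round(col))]
    p=np.array([(col-K[0,2])/K[0,0]*z,(r-K[1,2])/K[1,1]*z,z])
    return np.array(c["R"]).T@(p-np.array(c["t"]))
def cloud(c,d):
    K=np.array(c["camera_matrix"]);v,u=np.mgrid[:384,:512]
    p=np.stack([(u-K[0,2])/K[0,0]*d,(v-K[1,2])/K[1,1]*d,d],-1)
    return (p-np.array(c["t"]))@np.array(c["R"])
def onplane(c,r,col,z):
    K=np.array(c["camera_matrix"]);R=np.array(c["R"]);t=np.array(c["t"])
    ray=R.T@np.array([(col-K[0,2])/K[0,0],(r-K[1,2])/K[1,1],1]);o=-R.T@t
    return o+ray*(z-o[2])/ray[2]
def save(n,p): cv2.imwrite(f"pics/{n}.png",p[:,:,::-1])
E
python3 - <<'E'
from h import *
np.set_printoptions(precision=3,suppress=True)
out=[]
for n in("top","scene"):
    p,d,c=cam(n); P=cloud(c,d); np.save(f"pics/{n}P.npy",P); np.save(f"pics/{n}I.npy",p); save(n+"0",p)
    print(n,"cam pos",-np.array(c["R"]).T@c["t"], "K",np.array(c["camera_matrix"])[0])
    for q in["whetstone","spice_box","tray","mug","mill","soap","round1","square1"]:
        for r in eyes.outline_of(n,q)[:4]:
            m=r["mask"]&(d>0); w=P[m]
            print(n,q,round(r["confidence"],2),r["extent"],np.median(w,0) if len(w) else None)
    for q in["board_top","bay1","bay2","bay3","cover_a_grip","wide_bay","narrow_bay"]:
        for r in eyes.tip_of(n,q)[:2]:
            print(n,q,round(r["confidence"],2),r["pixel"],world(c,d,*r["pixel"]))
E
```

```text
pics
top cam pos [ 0.323 -0.01   1.7  ] K [489.982   0.    249.164]
top whetstone 0.97 [216.1, 151.9, 20.1, 64.1] [0.535 0.075 0.109]
top whetstone 0.76 [247.3, 226.1, 31.4, 41.0] [ 0.339 -0.066  0.019]
top whetstone 0.75 [125.4, 107.5, 34.4, 41.5] [0.741 0.374 0.018]
top whetstone 0.68 [126.4, 267.0, 56.3, 20.9] [0.223 0.305 0.024]
top spice_box 0.73 [209.1, 161.1, 87.7, 52.0] [ 0.537 -0.047  0.081]
top tray 0.79 [124.8, 162.5, 58.6, 69.4] [0.5   0.33  0.005]
top mug 0.7 [292.0, 110.2, 24.9, 32.8] [ 0.768 -0.2    0.03 ]
top mill 0.87 [192.1, 115.0, 17.1, 24.0] [0.731 0.16  0.105]
top mill 0.67 [120.1, 156.2, 63.7, 77.3] [0.499 0.33  0.005]
top square1 0.48 [217.0, 190.3, 16.3, 13.6] [0.511 0.049 0.044]
top board_top 0.95 [202.7, 344.6] [ 0.495 -0.34   0.018]
top board_top 0.2 [188.9, 225.8] [0.52  0.067 0.108]
top bay1 0.98 [189.7, 278.9] [ 0.525 -0.108  0.089]
top bay1 0.84 [189.8, 225.3] [0.517 0.069 0.109]
top bay2 0.98 [189.7, 278.9] [ 0.525 -0.108  0.089]
top bay2 0.84 [189.8, 225.3] [0.517 0.069 0.109]
top bay3 0.98 [189.7, 278.9] [ 0.525 -0.108  0.089]
top bay3 0.84 [189.8, 2
[... 1218 characters left out ...]
25 0.058 0.044]
scene round1 0.2 [294.5, 119.3, 78.3, 64.0] [0.506 0.329 0.005]
scene square1 0.65 [268.5, 171.3, 14.6, 19.0] [0.523 0.059 0.044]
scene board_top 0.59 [233.3, 163.8] [ 0.476 -0.338  0.015]
scene bay1 0.75 [213.2, 232.6] [ 0.572 -0.135  0.081]
scene bay1 0.73 [203.9, 258.2] [ 0.586 -0.049  0.079]
scene bay2 0.75 [213.2, 232.6] [ 0.572 -0.135  0.081]
scene bay2 0.73 [203.9, 258.2] [ 0.586 -0.049  0.079]
scene bay3 0.75 [213.2, 232.6] [ 0.572 -0.135  0.081]
scene bay3 0.73 [203.9, 258.2] [ 0.586 -0.049  0.079]
scene cover_a_grip 0.93 [198.8, 232.5] [ 0.541 -0.114  0.105]
scene wide_bay 0.62 [156.8, 317.3] [0.491 0.269 0.002]
scene wide_bay 0.58 [147.9, 339.8] [0.505 0.363 0.004]
```

```bash
python3 - <<'E'
import numpy as np,cv2
I=np.load("pics/topI.npy")[90:300,100:400]
cv2.imwrite("pics/topcrop.png",cv2.resize(I[:,:,::-1],(800,560),interpolation=cv2.INTER_CUBIC))
I=np.load("pics/sceneI.npy")[80:320,110:430]
cv2.imwrite("pics/scenecrop.png",cv2.resize(I[:,:,::-1],(800,600),interpolation=cv2.INTER_CUBIC))
P=np.load("pics/topP.npy");np.set_printoptions(precision=3,suppress=True)
def rect(name,m):
    pts=P[m][:,:2].astype(np.float32); r=cv2.minAreaRect(pts*1000); print(name,m.sum(),r, np.median(P[m][:,2]))
x,y,z=P[...,0],P[...,1],P[...,2]
def big(m):
    n,l,s,c=cv2.connectedComponentsWithStats(m.astype(np.uint8)); return l==1+np.argmax(s[1:,4])
rect("stone",big((abs(z-.109)<.008)&(abs(y-.07)<.06)&(abs(x-.535)<.14)))
rect("board",big((abs(z-.018)<.006)&(abs(y+.34)<.14)&(abs(x-.495)<.17)))
rect("boxrim",(z>.06)&(z<.095)&(abs(y+.03)<.19)&(abs(x-.53)<.13))
rect("tray",(z>.012)&(z<.035)&(abs(y-.33)<.14)&(abs(x-.5)<.16))
E
```

```text
stone 899 ((536.1946411132812, 75.76770782470703), (200.31109619140625, 50.29808044433594), 3.7894110679626465) 0.10871428697831612
board 3048 ((488.1698303222656, -342.25225830078125), (171.12037658691406, 250.28396606445312), 83.9338607788086) 0.017529927794403398
boxrim 2860 ((525.80322265625, -20.408248901367188), (297.1259460449219, 185.0542755126953), 89.28846740722656) 0.08158501217749452
tray 576 ((500.34228515625, 320.14239501953125), (317.2671203613281, 236.47398376464844), 0.46368908882141113) 0.0171251025815503
```

View pics/topcrop.png

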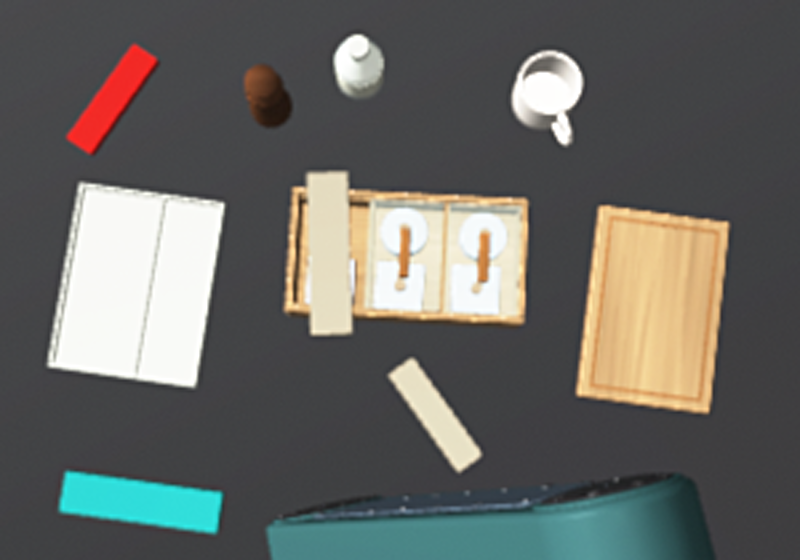

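View pics/scenecrop.png

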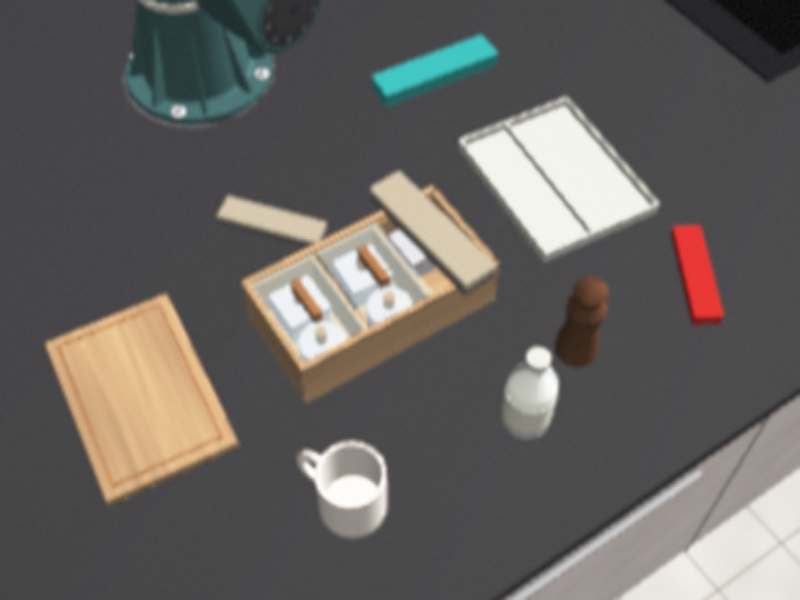

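The stone meant is the large buff one lying across the box, at crop (330,250). The other candidates are the smaller buff one at (434,415), the red one at (112,98) and the turquoise one at (140,503). The enlarged crops confirm that only the one on the box is the larger of its colour. Bays 1 and 2 each hold a round and a square tin, and bay 3 holds a square one. The tray's wide bay is its left (+y) half.

```bash
cat >> h.py <<'E'
np.set_printoptions(precision=4,suppress=True)
def down(phi):
    z=np.array([0,0,-1.]);y=np.array([np.cos(phi),np.sin(phi),0]);return np.column_stack([np.cross(y,z),y,z])
def best(pos,phi):
    c=[(abs(q[5]),p) for p in(phi,phi+np.pi) for q in[kinematics.solve_ik(np.array(pos,float),down(p))] if q is not None]
    return min(c)[1]
def go(x,y,z,phi):
    p=best([x,y,z],phi); ctrl.move_ptp(np.array([x,y,z],float),down(p)); return p
def lz(z,v=.15,th=None):
    p=np.array(telemetry.observe()["ee_pos"]);p[2]=z; return ctrl.move_l(p,velocity=v,threshold=th)
def st(*k):
    s=telemetry.observe(); print("t %.1f"%s["time_s"],"w %.4f"%s["width"],np.array(s["ee_pos"]),np.array(s["ft_force"]),*k)
def wcloud():
    s=telemetry.observe(); p,d=eyes.camera("wrist"); c=eyes.get_calibration("wrist")
    K=np.array(c["camera_matrix"]);T=np.array(c["T_tool_cam"]);v,u=np.mgrid[:384,:512]
    a=(u-K[0,2])/K[0,0];b=(v-K[1,2])/K[1,1];r=np.hypot(a,b)+1e-9
    k=np.tan(np.minimum(r,1.4))/r
    q=np.stack([a*k*d,b*k*d,d],-1)@T[:3,:3].T+T[:3,3]
    P=q@np.array(s["ee_rot"]).T+np.array(s["ee_pos"]); P[(d<=0)|(r>1.3)]=np.nan
    return p,P
E
python3 - <<'E'
from h import *
s=np.radians
c=eyes.get_calibration("wrist");print(np.array(c["camera_matrix"]),np.array(c["T_tool_cam"]))
go(.536,.0758,.18,s(93.8)); lz(.086,.1); claw.clamp(); st("clamped")
lz(.2,.2); st()
p=best([.488,-.342,.2],s(83.9)); ctrl.move_ptp(np.array([.488,-.342,.12]),down(p)); 
lz(.035,.15); print(lz(.0195,.03,4)); st(); claw.ungrasp(); lz(.2,.3)
# look over the box
p=go(.45,-.02,.33,s(90)); I,P=wcloud(); np.save("pics/w1P.npy",P); save("w1",I); st()
I,d,c=cam("top"); P=cloud(c,d); np.save("pics/topP1.npy",P); np.save("pics/topI1.npy",I)
E
```

```text
[[297.3186   0.     258.0724]
 [  0.     297.3186 188.0147]
 [  0.       0.       1.    ]] [[ 0.0002 -0.9651 -0.2617  0.0659]
 [ 1.      0.0003 -0.0005 -0.0006]
 [ 0.0006 -0.2617  0.9651 -0.1428]
 [ 0.      0.      0.      1.    ]]
t 5.7 w 0.0486 [0.5367 0.0753 0.0868] [-0.3926  0.714   5.3592] clamped
t 6.4 w 0.0487 [0.5355 0.0753 0.1988] [-0.3649 -0.0158 -5.4092]
True
t 9.2 w 0.0488 [ 0.4892 -0.3411  0.0208] [-0.2565 -0.307   4.7645]
t 11.7 w 0.0853 [ 0.4503 -0.0209  0.3293] [-0.3501  0.5869  0.0197]
```

View pics/w1.png

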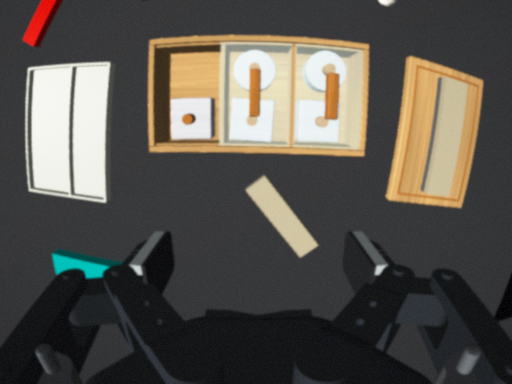

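The stone lies flat on the board (425–475, 75–195). The wrist view shows a square tin in bay 3 with its knob at (188,118), and a round and a square tin each in bays 2 and 1. Next I'll fit the box, tray and tins from the point clouds.

```bash
cat > f.py <<'E'
import numpy as np,cv2
def big(m):
    n,l,s,c=cv2.connectedComponentsWithStats(m.astype(np.uint8)); return l==1+np.argmax(s[1:,4])
for f in("w1P","topP1"):
    P=np.nan_to_num(np.load(f"pics/{f}.npy"),nan=-9);x,y,z=P[...,0],P[...,1],P[...,2]
    def rect(n,m):
        r=cv2.minAreaRect((P[m][:,:2]*1000).astype(np.float32));print(f,n,m.sum(),np.round(np.array(r[0]),1),np.round(r[1],1),round(r[2],2),"z",np.median(z[m]).round(4))
    rect("stone",big((abs(z-.043)<.008)&(y<-.2)&(abs(x-.49)<.2)&(y>-.5)))
    rect("board",big((abs(z-.018)<.012)&(y<-.2)&(y>-.5)&(abs(x-.49)<.2)))
    rect("rim",big((abs(z-.083)<.006)&(abs(y+.02)<.19)&(abs(x-.53)<.13)))
    rect("tray",big((abs(z-.012)<.012)&(z>.0025)&(abs(y-.33)<.14)&(abs(x-.5)<.16)))
    rect("traywall",(abs(z-.019)<.004)&(abs(y-.33)<.12)&(abs(x-.5)<.13))
    rect("t3body",big((abs(z-.047)<.006)&(abs(y-.075)<.045)&(abs(x-.53)<.07)))
    m=(z>.058)&(z<.078)&(abs(y-.07)<.035)&(abs(x-.52)<.06);print("knob3",m.sum(),np.median(P[m],0))
    # divider profile along tray y
    a=np.radians(-9.9);c=np.array([.5,.33]);v=(x-c[0])*-np.sin(a)+(y-c[1])*np.cos(a);u=(x-c[0])*np.cos(a)+(y-c[1])*np.sin(a)
    m=(abs(u)<.08)&(z>.0155)&(z<.03)&(abs(v)<.12);print("wall v",np.histogram(v[m],bins=np.arange(-.12,.121,.01))[0])
E
python3 f.py
```

```text
w1P stone 2905 [ 485.9 -339.7] [ 53.4 200.7] 83.78 z 0.043
w1P board 7581 [ 485.4 -340.6] [171.9 250.8] 83.76 z 0.0181
w1P rim 17365 [536.8 -19.4] [296.9 156.7] 88.69 z 0.0824
w1P tray 11083 [493.4 338.6] [212.2 250.3] 83.52 z 0.0057
w1P traywall 1700 [497.1 329.1] [192.7 240.8] 83.52 z 0.0197
w1P t3body 1518 [505.3  77. ] [61.1 59.6] 88.63 z 0.0472
knob3 217 [0.49881496 0.0750941  0.07222009]
wall v [  0  21 276  21   0   0   0   0   0  60 231   3   0   0   0   0   0   0
   0   0  94 143   0   0]
topP1 stone 850 [ 488.9 -340.8] [ 51.8 199.8] 83.98 z 0.0423
topP1 board 2683 [ 486.2 -344.3] [184.5 256.5] 84.28 z 0.0174
topP1 rim 659 [538.4 -71.4] [194.4 157. ] 88.83 z 0.0826
topP1 tray 2829 [504.6 346.3] [250.8 266.2] 83.28 z 0.0067
topP1 traywall 319 [499.5 327.6] [191.  239.9] 83.93 z 0.0191
topP1 t3body 89 [507.5  96.4] [18.7 60.1] 85.69 z 0.0465
knob3 4 [0.47041695 0.09591106 0.06727887]
wall v [ 0  6 43  2  2  0  0  0  0 16 38  0  0  0  1  0  0  0  0  1 33 27  0  0]
```

```bash
cat > g.py <<'E'
from h import *
BC=np.array([.5368,-.0194]);BY=np.radians(-1.31);TC=np.array([.498,.329]);TY=np.radians(-6.4)
def R2(a): return np.array([[np.cos(a),-np.sin(a)],[np.sin(a),np.cos(a)]])
def b2w(x,y): return BC+R2(BY)@[x,y]
def t2w(u,v): return TC+R2(TY)@[u,v]
def comp(m,n):
    k,l,s,c=cv2.connectedComponentsWithStats(m.astype(np.uint8)); return [l==i for i in range(1,k) if s[i,4]>n]
def look(bay,name=None):
    """tins in an open bay: list of (knob xy in bay frame mm, body centre, body rect angle deg rel box, shape fill)"""
    w=b2w(0,(bay-2)*.095); go(w[0]-.075,w[1],.27,np.radians(90)); ctrl.hold(.15); I,P=wcloud()
    if name: save(name,I)
    Q=(np.nan_to_num(P[...,:2],nan=9)-w)@R2(BY)*1000; z=np.nan_to_num(P[...,2],nan=9)
    inb=(abs(Q[...,0])<69)&(abs(Q[...,1])<44); out=[]
    for m in comp(inb&(z>.060)&(z<.0755),15):
        k=np.median(Q[m],0)
        if np.median(z[m])<.066: continue
        near=inb&(np.hypot(Q[...,0]-k[0],Q[...,1]-k[1])<46)&(abs(z-.047)<.005)
        cs=comp(near,100)
        if not cs: print("knob without body",k); continue
        b=max(cs,key=lambda a:a.sum()); pts=Q[b].astype(np.float32)
        r=cv2.minAreaRect(pts); h=cv2.contourArea(cv2.convexHull(pts))/(r[1][0]*r[1][1])
        a=(r[2]+45)%90-45
        out.append(dict(k=k,c=np.array(r[0]),size=np.array(r[1]),ang=a,sq=h>.88,fill=h))
        print("tin knob",k.round(1),"z %.4f"%np.median(z[m]),"body",np.round(r[0],1),np.round(r[1],1),"ang %.1f fill %.2f"%(a,h))
    return out
def plan(k,others,ylo,yhi,xl=69.,walk=.35,xstop=None):
    """tool centre & closing angle (bay frame, mm/rad) so that the open fingers fit and the knob is between them"""
    bestc=None
    for th in np.radians(np.arange(-88,90,2)):
        e=np.array([np.cos(th),np.sin(th)]);n=np.array([-e[1],e[0]])
        cor=np.array([s*a*e+l*n for s in(1,-1) for a in(42.5,57) for l in(-11,11)])
        for cx in np.arange(-40,41,1.):
            if max(abs(cor[:,0]+cx))>xl: continue
            for cy in np.arange(-30,31,1.):
                if min(cor[:,1]+cy)<ylo or max(cor[:,1]+cy)>yhi: continue
                d=k-[cx,cy]; al,la=d@e,d@n
                if abs(al)>31 or abs(la)>8: continue
                if any(abs((o-[cx,cy])@n)<21 and abs((o-[cx,cy])@e)<68 for o in others): continue
                if xstop is not None and cx*np.sign(k[0])<xstop: continue
                mg=min(xl-max(abs(cor[:,0]+cx)),min(cor[:,1]+cy)-ylo,yhi-max(cor[:,1]+cy),3)
                c=abs(la)+walk*abs(al)-1.0*mg
                if bestc is None or c<bestc[0]: bestc=(c,cx,cy,th,al,la,mg)
    print("plan",None if bestc is None else np.round([*bestc[:3],np.degrees(bestc[3]),*bestc[4:]],1)); return bestc
def pick(bay,t,pl,zt):
    _,cx,cy,th,al,la,_=pl
    w=b2w(cx/1e3,cy/1e3+(bay-2)*.095); phi=go(w[0],w[1],.15,th+BY)
    hit=lz(zt+.012,.2,15) or lz(zt,.04,8); st("down hit",hit)
    if hit: lz(.15,.2); return None
    claw.clamp(); st("clamped"); lz(.17,.15); w=telemetry.observe()["width"]; print("held width",w)
    if w<.010: claw.ungrasp(); return None
    return phi,la/1e3
def place(t,g,u,v,zt):
    phi,la=g; best_=None
    # wanted turn: square edges along the tray
    for j in range(-4,5):
        f=phi+TY-(BY+np.radians(t["ang"]))+j*np.pi/2 if t["sq"] else phi+j*np.pi/6
        n=np.array([-np.sin(f),np.cos(f)]); p=t2w(u,v)-la*n
        q=kinematics.solve_ik(np.array([*p,.17]),down(f))
        if q is None: continue
        c=abs(np.array(q)-np.array(telemetry.observe()["qpos"])).max()
        if best_ is None or c<best_[0]: best_=(c,f,p)
    c,f,p=best_; ctrl.move_ptp(np.array([*p,.17]),down(f))
    lz(zt+.02,.2); hit=lz(zt-.002,.03,3); st("placed",hit); claw.ungrasp(); lz(.17,.25)
E
python3 - <<'E'
from g import *
ts=look(3); t=ts[0]
pl=plan(t["k"],[],-44,44)
g=pick(3,t,pl,.051)
if g: place(t,g,-.075,-.054,.051); st()
I,d,c=cam("top"); save("t3",cv2.resize(I[90:300,100:400],(750,525)))
ts=look(3,"w3")
E
```

```text
tin knob [-35.7   1.1] z 0.0709 body [-32.3   2.2] [54.9 59. ] ang 0.1 fill 0.97
knob without body [67.3293 21.2663]
plan [  6.5  -9.    1.    0.  -26.7   0.1   3. ]
t 16.9 w 0.0847 [0.5305 0.0768 0.0511] [-1.1988 -0.7423 -0.1404] down hit False
t 17.6 w 0.0140 [0.5306 0.0768 0.0512] [-1.6679 -0.5122  4.1005] clamped
held width 0.013643673574736696
t 20.7 w 0.0138 [0.4186 0.2826 0.0512] [-0.8039 -0.4982  5.349 ] placed True
t 22.1 w 0.0853 [0.4178 0.2822 0.1698] [-0.9798 -0.3007 -0.7459]
```

View pics/t3.png

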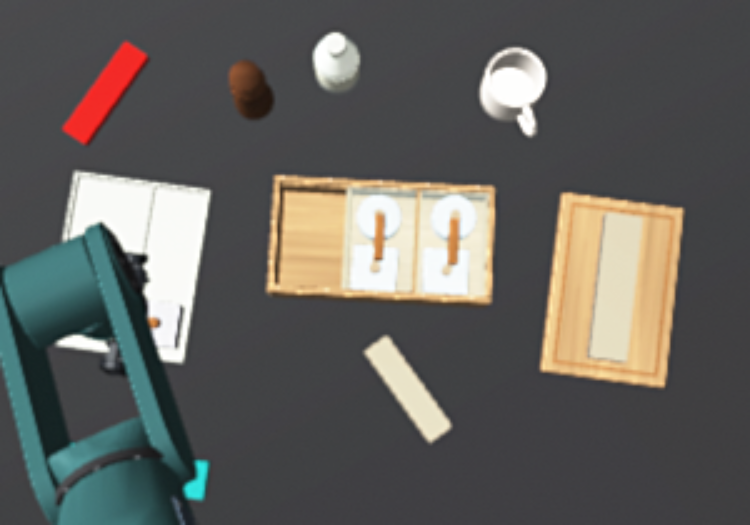

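The square tin from bay 3 stands in the narrow bay at (160,322), and bay 3 is empty. Next I'll slide cover_b over bay 3 and look into bay 2.

```bash
cat >> g.py <<'E'
def slide(y0,y1,zc=.087):
    w=b2w(0,y0); go(*w,.15,np.pi/2+BY); 
    if lz(zc,.15,12): st("slide: hit coming down"); lz(.15); return
    claw.clamp(); w=b2w(0,y1); print("slide stopped",ctrl.move_l(np.array([*w,zc]),velocity=.12,threshold=12)); st()
    claw.ungrasp(); lz(.17,.25)
E
python3 - <<'E'
from g import *
slide(0,.0955)
ts=look(2,"w2")
for i,t in enumerate(ts):
    o=[s["k"] for j,s in enumerate(ts) if j!=i]
    plan(t["k"],o,-44,44); plan(t["k"],o,-47,47,xstop=19)
E
```

```text
slide stopped True
t 28.7 w 0.0123 [0.5391 0.0748 0.0875] [-0.4035 -2.6817  5.0921]
tin knob [35.2  5.1] z 0.0710 body [35.6  5.2] [58.9 58.2] ang 0.8 fill 0.80
tin knob [-35.1   6.8] z 0.0711 body [-36.1   7.7] [59.9 60.1] ang -3.2 fill 0.98
plan [ 7.2  8.  -3.  16.  28.3  0.3  3. ]
plan [12.1 19.   0.  42.  15.4 -7.   0.3]
plan [  7.1  -8.   -3.  -20.  -28.8  -0.    3. ]
plan [ 11.2 -19.    0.  -42.  -16.5  -5.7   0.3]
```

View pics/w2.png

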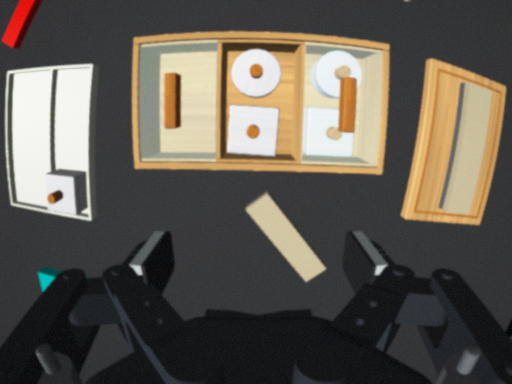

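Bay 2 is open, with a round tin's knob at (256,71) and a square's at (253,131). Fully open, the fingers fit only diagonally. I'll replan so that closing moves the tin as little as possible, and take the square first.

```bash
cat >> g.py <<'E'
def plan2(k,others,ylo,yhi,xl=69.,lamax=7.):
    """first tin of two: closing must hardly move it; the knob may sit off the pads' middle"""
    b=None
    for th in np.radians(np.arange(-80,81,1)):
        e=np.array([np.cos(th),np.sin(th)]);n=np.array([-e[1],e[0]])
        cor=np.array([s*a*e+l*n for s in(1,-1) for a in(42.5,57) for l in(-11,11)])
        for cx in np.arange(-30,30.1,.5):
            if max(abs(cor[:,0]+cx))>xl: continue
            for cy in np.arange(-12,12.1,1.):
                if min(cor[:,1]+cy)<ylo or max(cor[:,1]+cy)>yhi: continue
                d=k-[cx,cy]; al,la=d@e,d@n
                if abs(al)>31 or abs(la)>lamax: continue
                if any(abs((o-[cx,cy])@n)<21 and abs((o-[cx,cy])@e)<68 for o in others): continue
                mg=min(xl-max(abs(cor[:,0]+cx)),min(cor[:,1]+cy)-ylo,yhi-max(cor[:,1]+cy),1)
                c=abs(al)-1.5*mg+.3*abs(la)
                if b is None or c<b[0]: b=(c,cx,cy,th,al,la,mg,*(np.array([cx,cy])+la*n))
    print("plan2",None if b is None else np.round([*b[:3],np.degrees(b[3]),*b[4:]],1)); return b and b[:7]
E
python3 - <<'E'
from g import *
a=np.array([35.2,5.1]);s=np.array([-35.1,6.8])
plan2(s,[a],-47,47);plan2(s,[a],-44,44);plan2(a,[s],-47,47)
E
```

```text
plan2 [ 17.6 -19.5   0.  -43.  -16.   -5.7   0.1 -23.4  -4.1]
plan2 [ 19.8 -17.    0.  -38.  -18.4  -5.8   0.2 -20.6  -4.6]
plan2 [16.9 19.5  0.  43.  15.  -7.   0.1 24.3 -5.1]
```

```bash
python3 - <<'E'
from g import *
ts=look(2); t=[x for x in ts if x["sq"]][0]; o=[x["k"] for x in ts if x is not t]
pl=plan2(t["k"],o,-47,47)
g=pick(2,t,pl,.060)
if g:
    p,P=wcloud(); save("held",p)
    place(t,g,0,-.054,.060); st()
    look(2)
I,d,c=cam("top"); save("t4",cv2.resize(I[90:300,100:400],(750,525)))
E
```

```text
tin knob [34.8  5.1] z 0.0711 body [35.8  5.3] [58.  58.4] ang 2.0 fill 0.80
tin knob [-35.5   6.9] z 0.0710 body [-36.1   7.9] [60.2 60.1] ang -3.5 fill 0.98
plan2 [ 18.1 -19.5   0.  -43.  -16.5  -5.8   0.1 -23.5  -4.3]
t 33.0 w 0.0856 [ 0.5179 -0.0192  0.06  ] [-0.7341  0.1338  0.2632] down hit False
t 33.6 w 0.0130 [ 0.5178 -0.0192  0.0602] [-1.0763  0.3333  4.1409] clamped
held width 0.012835217218607534
t 36.9 w 0.0125 [0.4967 0.2777 0.0601] [-0.7832 -0.3784  5.2971] placed True
t 38.2 w 0.0854 [0.4961 0.2775 0.1704] [ 0.06   -0.0072 -1.2293]
tin knob [35.6  5.2] z 0.0710 body [35.6  5.3] [57.9 58.3] ang 0.8 fill 0.81
```

View pics/t4.png

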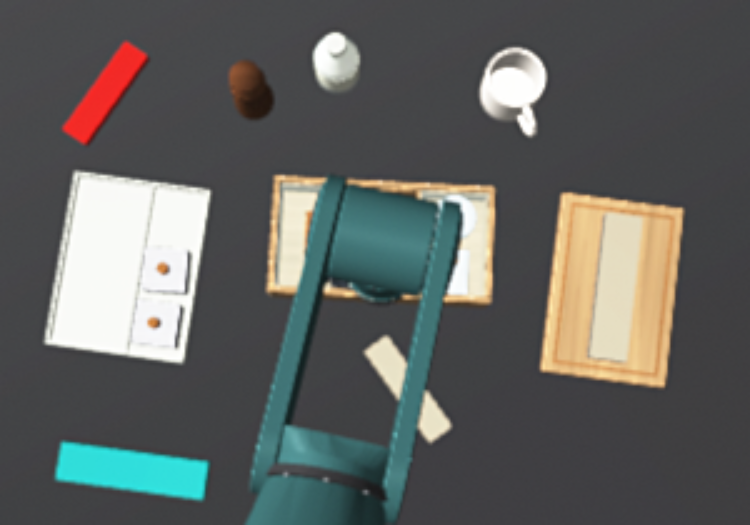

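Both squares stand in the narrow bay, at (163,268) and (153,322). Next come round2, cover_a, and a look into bay 1.

```bash
python3 - <<'E'
from g import *
ts=look(2); t=ts[0]
g=pick(2,t,plan(t["k"],[],-44,44),.051)
if g:
    place(t,g,.06,.039,.051); st()
    slide(-.095,.0005)
    ts=look(1,"w5")
    for i,t in enumerate(ts):
        plan2(t["k"],[s["k"] for j,s in enumerate(ts) if j!=i],-44,47); plan2(t["k"],[s["k"] for j,s in enumerate(ts) if j!=i],-44.4,47.7,69.4)
E
```

```text
tin knob [35.9  5.1] z 0.0709 body [35.9  5.3] [57.9 58.5] ang 0.7 fill 0.80
plan [ 6.5  9.   5.   0.  26.9  0.1  3. ]
t 42.5 w 0.0855 [ 0.5464 -0.0148  0.051 ] [-0.3016  0.1296  0.4173] down hit False
t 43.2 w 0.0139 [ 0.5466 -0.0148  0.0513] [0.4838 0.3053 4.4171] clamped
held width 0.013661714233986948
t 46.8 w 0.0136 [0.5628 0.3592 0.0513] [-0.101  -1.3162  6.1936] placed True
t 48.1 w 0.0854 [0.5619 0.3587 0.17  ] [0.3581 0.272  0.0742]
slide stopped True
t 51.9 w 0.0126 [ 0.5371 -0.0201  0.0875] [ 0.1576 -1.0511  4.0937]
tin knob [39.7 -2.4] z 0.0709 body [40.  -2.5] [58.1 58.6] ang -23.7 fill 0.80
tin knob [-34.    4.9] z 0.0711 body [-34.7   5.3] [59.6 59.1] ang 1.0 fill 0.99
plan2 [ 26.6  14.5   6.  -33.   25.7   6.7   0.7  18.1  11.6]
plan2 [ 26.   15.5   6.  -34.   24.7   6.6   0.5  19.2  11.4]
plan2 [ 18.  -17.    0.  -38.  -16.4  -6.6   0.2 -21.1  -5.2]
plan2 [ 16.2 -18.5   1.  -40.  -14.4  -7.    0.2 -23.   -4.3]
```

View pics/w5.png

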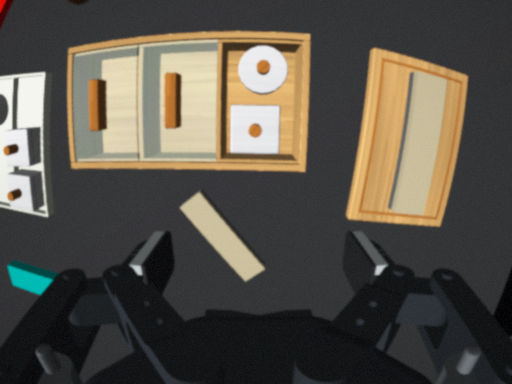

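Bay 1 is open: the round's knob at (263,67) lies near the far wall and the square's at (255,130). I'll take the square first, with the conservative plan.

```bash
python3 - <<'E'
from g import *
ts=look(1); t=[x for x in ts if x["sq"]][0]; o=[x["k"] for x in ts if x is not t]
pl=plan2(t["k"],o,-44,46.5)
g=pick(1,t,pl,.058)
if g:
    place(t,g,.075,-.054,.058); st()
    ts=look(1); t=ts[0]
    g=pick(1,t,plan(t["k"],[],-44,44),.051)
    if g: place(t,g,-.06,.039,.051); st()
go(.45,-.02,.33,np.pi/2); I,P=wcloud(); save("w6",I); st()
E
```

```text
tin knob [39.7 -2.6] z 0.0711 body [39.8 -2.4] [58.  57.1] ang 1.7 fill 0.81
tin knob [-34.4   4.7] z 0.0711 body [-35.    5.2] [60.1 59. ] ang 0.7 fill 0.98
plan2 [ 18.3 -17.    0.  -38.  -16.6  -7.    0.2 -21.3  -5.5]
t 56.2 w 0.0853 [ 0.5182 -0.1144  0.058 ] [0.0101 0.2625 0.6158] down hit False
t 56.9 w 0.0131 [ 0.5182 -0.1144  0.0582] [-2.1024  0.7599  4.2828] clamped
held width 0.012910280261473782
t 60.4 w 0.0131 [0.5621 0.2703 0.0582] [-1.0733  0.0229  4.3461] placed True
t 61.7 w 0.0854 [0.5613 0.27   0.1702] [ 0.0097 -0.1434 -0.1671]
tin knob [39.7 -2.1] z 0.0711 body [39.7 -2.2] [58.  58.4] ang 0.7 fill 0.80
plan [ 7.9  9.  -2.   0.  30.7 -0.1  3. ]
t 65.8 w 0.0858 [ 0.544  -0.1167  0.051 ] [-0.4468  0.38   -0.5627] down hit False
t 66.5 w 0.0137 [ 0.5442 -0.1168  0.0513] [0.2583 0.0047 4.1006] clamped
held width 0.013688178674242867
t 70.5 w 0.0140 [0.4437 0.3735 0.0513] [0.0551 0.0772 5.5282] placed True
t 71.8 w 0.0853 [0.4429 0.3728 0.1699] [-0.9781 -0.0269 -0.2446]
t 73.9 w 0.0853 [ 0.4499 -0.0196  0.3295] [-0.0324 -0.0729 -0.0896]
```

View pics/w6.png

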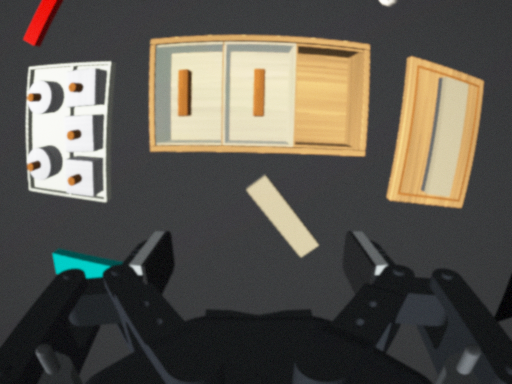

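All five tins stand in the tray, with three squares right of the divider and two rounds left of it. The box is empty, so the covers go back home.

```bash
sed -i 's/velocity=.12,threshold=12/velocity=.08,threshold=22/' g.py; python3 - <<'E'
from g import *
slide(-.0005,-.097); slide(.0945,-.002)
go(.46,-.02,.33,np.pi/2); ctrl.hold(.2); I,P=wcloud(); save("w7",I)
Q=(np.nan_to_num(P[...,:2],nan=9)-BC)@R2(BY)*1000; z=np.nan_to_num(P[...,2],nan=9)
for m in comp((z>.098)&(z<.11)&(abs(Q[...,0])<60)&(abs(Q[...,1])<150),30): print("bar",Q[m].min(0),Q[m].max(0),np.median(Q[m],0))
w=go(.44,.3,.3,np.pi/2); ctrl.hold(.2); I,P=wcloud()
V=(np.nan_to_num(P[...,:2],nan=9)-TC)@R2(TY)*1000; z=np.nan_to_num(P[...,2],nan=9)
inn=(abs(V[...,0])<140)&(abs(V[...,1])<115)
for m in comp(inn&(abs(z-.047)<.004),100): print("body uv",V[m].min(0),V[m].max(0),np.median(z[m]))
for m in comp(inn&(abs(z-.071)<.005),15): print("knob uv",np.median(V[m],0),np.median(z[m]))
m=comp((abs(z-.019)<.003)&inn,30)
for k in m: print("wall",V[k].min(0),V[k].max(0))
ctrl.move_j(np.array([-1.326,.359,1.51,0,1.272,-.115])); I,d,c=cam("top"); save("t7",cv2.resize(I[90:300,100:400],(750,525))); st()
E
```

```text
slide stopped False
t 77.3 w 0.0127 [ 0.535  -0.1152  0.0874] [0.3148 5.1429 5.64  ]
slide stopped False
t 83.4 w 0.0126 [ 0.5369 -0.0203  0.0875] [-0.1094  5.2014  6.1179]
bar [-29.619   -6.6966] [29.1823  6.626 ] [ 0.2063 -0.033 ]
bar [ -29.7559 -102.785 ] [ 29.6812 -87.1265] [  0.0519 -93.9651]
body uv [-104.1459  -85.4453] [-44.0656 -24.3095] 0.047129590210158
body uv [-88.4597   8.347 ] [-28.6472  67.6891] 0.04709557475266604
body uv [-31.9429 -86.0088] [ 30.7286 -23.3419] 0.047122479138514695
body uv [29.9664  7.2275] [89.8852 66.2032] 0.046986639050465406
body uv [ 42.1361 -86.0794] [105.864  -22.5896] 0.04698928156055149
knob uv [-74.6767 -54.3653] 0.0711735015573748
knob uv [-58.8732  38.2285] 0.07103207388647428
knob uv [ -1.7122 -54.9776] 0.07084707124549912
knob uv [58.9811 37.318 ] 0.07081203898772512
knob uv [ 73.3568 -54.754 ] 0.0707772852906604
wall [-121.2546  -95.5875] [120.7187  95.7035]
wall [29.6206  7.1687] [58.2766 48.7627]
wall [ 41.8315 -85.5014] [ 46.591  -27.2157]
t 93.0 w 0.0855 [ 0.2121 -0.5616  0.2314] [-0.626  -0.3125  0.2574]
```

View pics/t7.png

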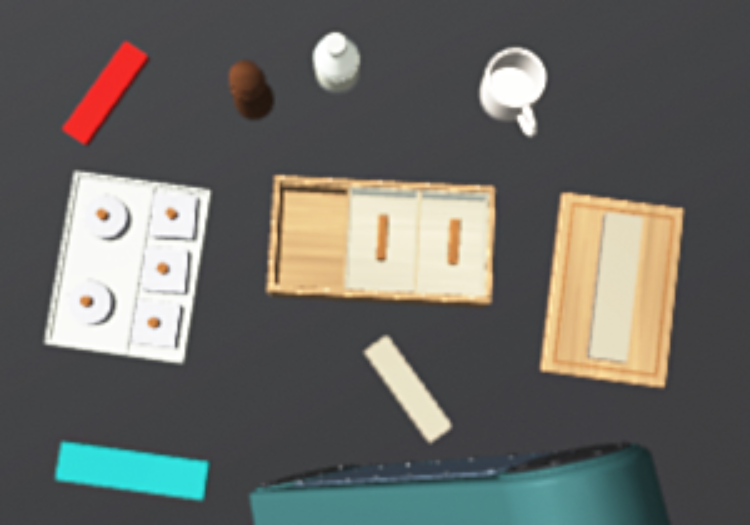

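View pics/w7.png

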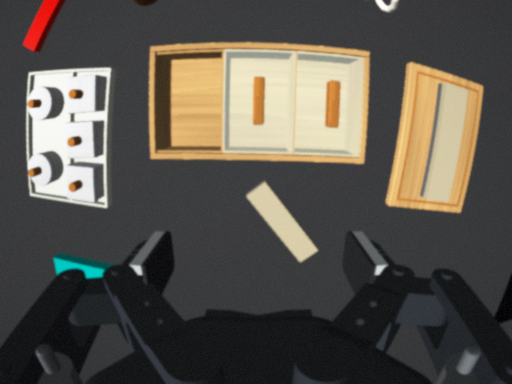

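The final views show the covers home over bays 1 and 2, with bars at box y −94.5 and 0 mm. All tins stand upright in their bays, the stone is on the board, and the bystanders haven't moved.

```bash
python3 -c "
from h import *
print(ctrl.finish_job())"
```

```text
the job is handed in; nothing more can be done
None
```

The job is done and handed in at about 93 s: the whetstone lies flat on the board, the three square and two round tins stand upright in the tray's narrow and wide bays, both covers are back home, and the mug, mill and soap were left alone.

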